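Seat a bottle in its holder, screw the cap home, vent it a quarter turn and hold

TASK

Get the square bottle ready to vent: stand it upright, right down in the square bench holder that keeps it from turning, then screw its cap clockwise until it bottoms out, and back it off by a quarter turn. Finish while still gripping the cap there, with the bottle seated in the holder; do not let go, and leave the round bottles and the specimen cup where they are.

Things in the scene. Friction and masses are not known exactly. Their poses are not given: they have to be found in the camera images.
- holder: aluminium socket screwed to the bench: a 66 x 110 mm foot plate 6 mm thick (long along its y, one dark screw head at each y end) with four 6 mm walls standing on it that form a square pocket, 54 x 54 mm inside, walls along the x and y axes, mouth flared outward, topmost edge 37 mm above the bench. Origin on the bench below the pocket's centre; z up. It cannot move
- holder_seat (a point): centre of the pocket's floor, 6 mm above the bench, where the underside of the seated bottle rests
- bottle_base (a point): centre of the underside of the square white plastic bottle; z up along the bottle, x and y square to its flat sides. Body 50 x 50 mm and 72 mm high, then a round shoulder and neck; with its cap 112 mm high (up to 1.5 mm more while the cap is unscrewed); about 0.17 to 0.33 kg in all. It fits the pocket in any of the four quarter-turn positions. It starts upright on the bench
- bottle_mid (a point): the bottle's centre, 56 mm above its underside; axes as bottle_base
- cap: grey ribbed round screw cap on the bottle, 40 mm across, 26 mm high, with a thin black pointer line on its top (along the cap's x). Origin at the centre of its lower rim, 86 mm above the bottle's underside when fully home; z up. It is already caught on the thread and cannot come off, so the bottle may be lifted by it
- cap_mid (a point): centre of the cap, 13 mm above its lower rim
- thread (a joint): turn of the cap on the bottle in rad: 0 = fully home against its stop, grows as the cap is unscrewed (anticlockwise from above), most 3.6. Starts partly unscrewed, between about 1 and 2.4. Turning takes about 0.06 N m, at the stop the torque rises steeply; the cap rises 4 mm per full turn and stays where it is left
- stain_a: round white bottle, 44 mm across, 98 mm high, origin at its underside; to be left alone
- stain_b: second round white bottle, 44 mm across, 98 mm high, origin at its underside; to be left alone
- cup_1: lidded specimen cup, 50 mm across, 59 mm high, origin at its underside; to be left alone
There are look-alikes about, which are no part of the job. What is shaped like the holder but purple is not meant.

How it is judged (in metres and radians):
On the way, in this order (a step that is already met when the one before it is completed fails the run):
1. the bottle stands upright, fully down in the holder's pocket (horizontal distance between bottle_base and holder_seat below 0.006 m and z of bottle_base in the frame of holder_seat below 0.004 m and angle between bottle_base's own z axis and vertical below 0.08 rad), for 0.2 s.
2. with the bottle in the holder, the cap is screwed fully home (value of joint thread below 0.06 rad and horizontal distance between bottle_base and holder_seat below 0.006 m and z of bottle_base in the frame of holder_seat below 0.006 m), for 0.2 s.
At the end, for the whole second after the job is handed in: the cap stands still a quarter turn (90 degrees, give or take 20) short of fully home, the fingers still grip the cap (over 2 N), and the bottle stands upright in the holder's pocket, its underside within 6 mm of the pocket's floor and centre (value of joint thread between 1.22 and 1.92 rad and velocity of joint thread between -0.1 and 0.1 rad/s and contact force between the fingers and cap above 2 N and horizontal distance between bottle_base and holder_seat below 0.006 m and z of bottle_base in the frame of holder_seat below 0.006 m and angle between bottle_base's own z axis and vertical below 0.08 rad); the arm keeps its last pose, push and grip.
It fails at once if the bottle is tipped over (angle between bottle_base's own z axis and vertical above 0.6 rad).
It fails at once if a round bottle or the specimen cup is displaced (distance of any of stain_a, stain_b, cup_1 from where it was at the start of the episode above 0.03 m).
It also fails if it takes over 61 s, if anything falls off the work surface, if the arm or the gripper's body presses on something with over 40 N, if the wrist force passes 120 N, or if a joint passes its speed limit or range.

ROBOT

A 6-joint arm with a two-finger parallel gripper is mounted at the origin on the work surface; the furniture and walls round the work are solid. World frame = base frame: x ahead of the robot, y to its left, z up, the work surface at z = 0. Lengths are in m, angles in degrees, forces in N, time in s.
With the tool pointing down it reaches from about 0.275 to 0.825 m from the base axis. Payload 4.9 kg.
Tool frame: the origin (TCP) lies at the very end of the fingers, on their centre line; the grasp point (between the pads) lies 19 mm behind it; y points along the fingers, z is the direction in which the jaws open and shut, and the axes are right-handed (so a half turn about y gives the same grasp; the last joint's range is limited). The gripper opens to 85 mm and grips with 20 to 120 N. Pads are 22 mm wide; open, the fingers measure 114 mm over their backs; the gripper's body (76 mm by 85 mm) begins 54 mm behind the grasp point. The pads swing forward as they close: fully open they stand 13 mm farther back than shut.
Start: joints at [62.04, 18.69, -11.035, 60.275, 0, 82.311], TCP at [0.191, 0.516, 0.231] pointing down, gripper open.
Joint ranges: [-152.03, 152.03], [-55.5, 102.48], [-74.3, 77.21], [-110.64, 120.58], [-84.22, 78.4], [-180, 180]. Speed limits (degrees/s): [147.25, 147.25, 180, 180, 180, 180].

INTERFACE

Orientations are given as a 3x3 rotation matrix whose columns are the frame's x, y, z axes.
In Python, from cell import bot, viewer, order, models gives the robot as it stands. The module is installed in compiled form; this text tells all that it offers.
- The arm moves only by the tool servo_tool, never from a script. Its argument "rows" is a list of rows, each an object of numbers: "dx", "dy", "dz": the shift along the world's x, y, z in mm; "yaw": the turn about the world's z in degrees. A call has 1 to 5 rows; each row shifts and turns the commanded pose from where the row before left it; what a row does not reach is not made up. A row lasts 1/12 s, in which the tool goes at most 41.7 mm and 7.16 degrees, less where a joint would pass 70% of its speed; a pose out of reach is approached as far as the arm can. A call is refused whole if a number of a shift passes 41.7 or a number of a turn 7.16, either way. A call with a gripper value outside its range is refused whole. "gripper" is the closure, from 0 (fully open) to 1 (shut), set as the call begins (left out, the last holds). The fingers move at their own pace and stop on an object; "squeeze" is the grip in N (left out, the last holds). Time passes only in rows, so rows that do not move let the fingers close. It gives the time, the measured TCP pose, the force and the opening at its end, in the units of the state.
- bot.get_obs(): the state, without advancing time (a new reading comes with each control period).
- viewer.snapshot(name): name is "side" or "top" or "wrist"; returns (picture, depth): 480x640x3 uint8, red, green, blue; 480x640 float32, m along the optical axis (not along the pixel's ray), 0 where there is no reading.
- viewer.camera_params(name): a dict with "K" (3x3 intrinsics, pixels), "T" (4x4, takes a point from camera to world coordinates); the wrist camera has in their place "tool_from_camera" (4x4, takes a point from camera to tool coordinates, whose origin is the TCP and whose axes are the tool frame's). Camera axes: x right, y up, looking along -z (the intrinsics and any distortion apply to the point x, -y, -z); pixel columns grow to the right and rows downward; lengths in m; the calibration is good to about 2 mm. A picture is of the moment at which its call begins: read the wrist's pose just before it. camera_params takes no time and is no camera call.
- order.sign_off(): hands the job in, once; it reports no verdict.
Trained networks look in the newest picture that a camera, given by its name, has taken for a name from the list of things; names that differ only in an ending like _2 or _b are one class to them, and where a whole thing is asked for, a point or a joint stands for the part that bears it (a point fixed in the world has none). Each returns a list of dicts, best first, with "confidence" (0 to 1); they miss things now and then, are a little off and sometimes report something else, mostly with a low value. They report only what shows in the picture. A call takes as long as a camera call. They do not tell look-alikes from the thing itself.
- models.find_in(camera, target): "rect" ([left, top, right, bottom] in pixels, round what is visible of it).
- models.silhouettes(camera, target): "pixels" (480x640 bool, what is visible of it) and "rect" ([left, top, right, bottom] in pixels, round what is visible of it).
- models.place_of(camera, target): "centre" ([column, row] in pixels: a listed point, or the origin of a listed thing).
The state is a dict: "time_s": time; "joint_pos": joint angles; "dq": joint speeds; "joint_efforts": joint torques, N m; "position": TCP position; "eef_rot": TCP orientation; "wrist_force": force on the tool from outside, world axes, zero at the start; "ft_torque": the same for the moment, N m; "gripper_width": opening from 0.0 (shut) to 1.0 (fully open).
Only numpy, scipy, OpenCV 4.12 (cv2) and the standard library are available. Lean on these libraries where they do the work, as an engineer would, in place of code of your own. Each camera call takes 0.05 s, during which the arm holds its last target. There are 200 camera calls.

## Working session

There is one attempt and no reset: what is moved stays moved. The work goes in short steps, Python scripts to look and compute and a tool call to move; the robot and the scene stay as the last step left them, time stands still between calls to the robot, and variables do not carry over. Pictures are saved under pics/ and viewed, about 8 in all and at most 12, crops included, and the job is handed in when it is done.

Besides the shell and the picture viewer there is one more tool, called after ">>>" as name([rows], argument=value, ...), one row to a line, values as JSON. servo_tool: Moves the arm, as the interface text tells. Its arguments: {"type":"object","properties":{"rows":{"type":"array","items":{"type":"object","properties":{"dx":{"type":"number"},"dy":{"type":"number"},"dz":{"type":"number"},"yaw":{"type":"number"}}}},"gripper":{"type":"number"},"squeeze":{"type":"number"}},"required":["rows"]}

```bash
mkdir -p pics
cat > h.py <<'E'
import numpy as np, cv2
from cell import bot, viewer, order, models
def snap(c,fn=None):
    o=bot.get_obs(); p,d=viewer.snapshot(c)
    if fn: cv2.imwrite('pics/'+fn,p[:,:,::-1])
    return o,p,d
def campose(c,o):
    q=viewer.camera_params(c); K=np.array(q['K'])
    if 'T' in q: return K,np.array(q['T']),q
    T=np.eye(4);T[:3,:3]=o['eef_rot'];T[:3,3]=o['position']
    return K,T@np.array(q['tool_from_camera']),q
def cloud(c,o,d):
    K,T,q=campose(c,o)
    v,u=np.mgrid[:480,:640]
    X=np.stack([(u-K[0,2])/K[0,0]*d,-(v-K[1,2])/K[1,1]*d,-d],-1)
    return X@T[:3,:3].T+T[:3,3]
def ray(c,o,u,v,z):
    K,T,q=campose(c,o)
    r=T[:3,:3]@np.array([(u-K[0,2])/K[0,0],-(v-K[1,2])/K[1,1],-1])
    return T[:3,3]+r*(z-T[2,3])/r[2]
E
python3 - <<'E'
from h import *
np.set_printoptions(precision=4,suppress=True)
for c in ['top','side']:
    o,p,d=snap(c,c+'1.png'); P=cloud(c,o,d)
    q=viewer.camera_params(c); print(c,{k:np.array(v).round(3).tolist() for k,v in q.items()})
    np.save(c+'.npy',P)
    for t in ['holder','bottle_base','cap','stain_a','cup_1']:
        for r in models.find_in(c,t): 
            b=np.array(r['rect']).astype(int); m=P[(b[1]+b[3])//2,(b[0]+b[2])//2]
            print(c,t,round(r['confidence'],2),b,m)
o=bot.get_obs();print(o)
a=cv2.imread('pics/top1.png')
E
```

```text
top {'K': [[462.414, 0.0, 319.238], [0.0, 462.414, 236.486], [0.0, 0.0, 1.0]], 'T': [[-0.016, 0.988, -0.151, 0.367], [-1.0, -0.014, 0.017, 0.112], [0.015, 0.151, 0.988, 1.174], [0.0, 0.0, 0.0, 1.0]]}
top holder 0.95 [258 308 304 344] [0.3224 0.19   0.0048]
top holder 0.89 [322 259 367 309] [0.4236 0.0313 0.0083]
top holder 0.71 [196 306 247 350] [0.3202 0.3376 0.0087]
top holder 0.66 [410 206 441 234] [ 0.568  -0.1592  0.0957]
top holder 0.6 [242 242 291 286] [0.4773 0.2275 0.0036]
top bottle_base 0.94 [411 205 439 234] [ 0.5679 -0.156   0.1091]
top cap 0.74 [423 207 438 225] [ 0.573  -0.1656  0.119 ]
top stain_a 0.86 [308 149 324 170] [0.7286 0.0976 0.0747]
top stain_a 0.57 [376 147 396 174] [ 0.7213 -0.074   0.0832]
top cup_1 0.63 [169 225 196 243] [0.5482 0.4261 0.0583]
side {'K': [[440.96, 0.0, 311.947], [0.0, 440.96, 235.697], [0.0, 0.0, 1.0]], 'T': [[-1.0, 0.001, 0.006, 0.548], [0.005, -0.511, 0.86, 0.927], [0.004, 0.86, 0.511, 0.593], [0.0, 0.0, 0.0, 1.0]]}
side holder 0.92 [334 238 381 274] [0.4375 0.0752 0.0323]
side holder 0.9 [313 282 367 331] [0.4879 0.2583 0.0362]
side h
[... 320 characters left out ...]
6 234 281] [0.7387 0.1211 0.0571]
side cup_1 0.9 [289 352 321 395] [0.5544 0.4461 0.0588]
side cup_1 0.2 [290 176 308 189] [ 0.5754 -0.1622  0.1129]
{'time_s': 0.6, 'joint_pos': array([ 62.0408,  18.6875, -11.0354,  60.275 ,  -0.0007,  82.3105]), 'dq': array([ 0.0613,  0.014 ,  0.1463,  0.014 , -0.0148,  0.0098]), 'joint_efforts': array([ -0.0007, -44.3091,  26.2646,   0.0015,  -0.0002,  -0.    ]), 'position': array([0.1905, 0.516 , 0.2313]), 'eef_rot': array([[ 0.9381,  0.    ,  0.3464],
       [-0.3464,  0.    ,  0.9381],
       [ 0.    , -1.    ,  0.    ]]), 'wrist_force': array([1.1325, 0.0944, 0.1393]), 'ft_torque': array([ 0.0166,  0.0222, -0.0066]), 'gripper_width': 0.999831291405909}
```

Run:
```python
import cv2,numpy as np
t=cv2.imread('pics/top1.png');s=cv2.imread('pics/side1.png')
a=cv2.resize(t[130:370,150:470],None,fx=2.5,fy=2.5,interpolation=2);cv2.imwrite('pics/t_c.png',a)
b=cv2.resize(s[160:400,190:510],None,fx=2.5,fy=2.5,interpolation=2);cv2.imwrite('pics/s_c.png',b)
```

```text
(no output)
```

View pics/t_c.png

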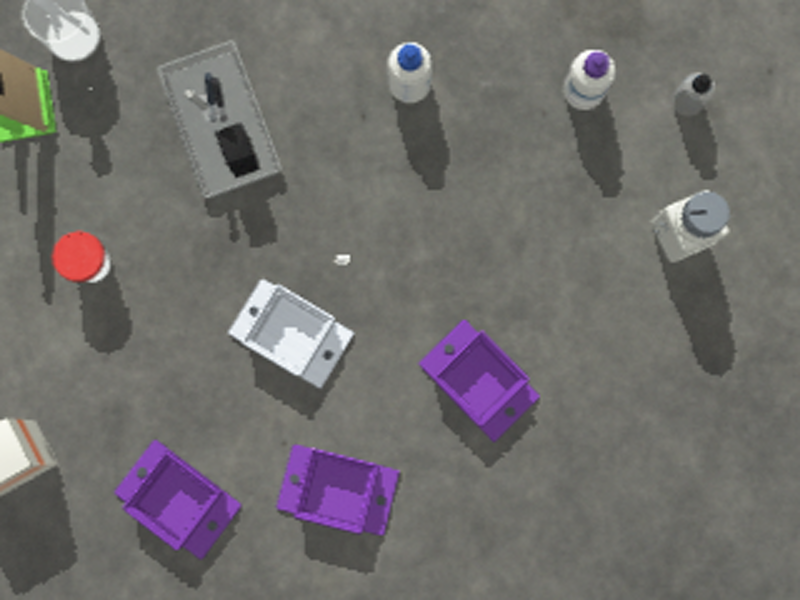

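View pics/s_c.png

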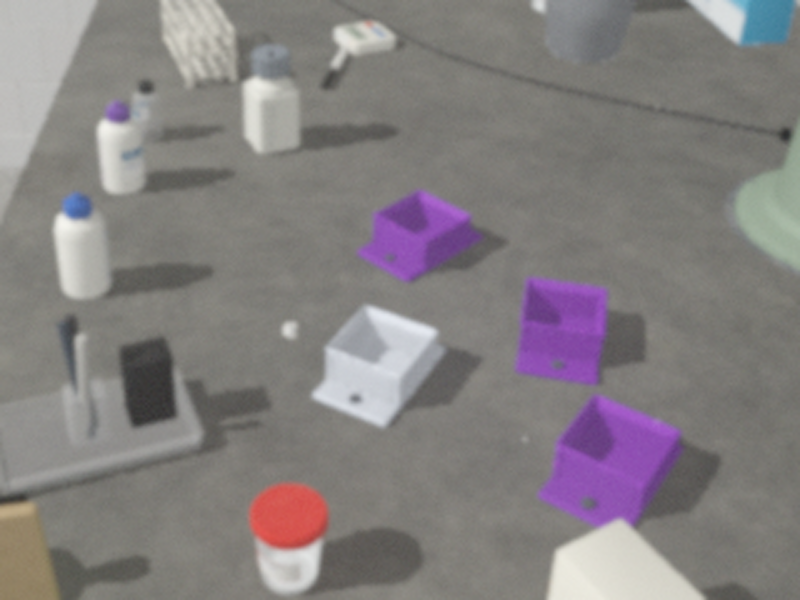

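The top picture shows one aluminium holder at full-frame px (267,263). The three purple ones at (342,282), (221,328) and (285,326) are decoys. The square bottle with the grey cap is at (430,216); the others that could be mistaken for it are the small grey bottle (428,167) and the stain bottles (316,158) and (386,160).

Run:
```python
from h import *
np.set_printoptions(precision=4,suppress=True)
q=viewer.camera_params('wrist');print(np.array(q['K']).round(1).tolist(),np.array(q['tool_from_camera']).round(3).tolist(), q.keys())
for c in ['top','side']:
    P=np.load(c+'.npy')
    m=(abs(P[...,0]-.485)<.06)&(abs(P[...,1]-.235)<.07)&(P[...,2]>.031)&(P[...,2]<.05)
    x=P[m][:,:2].astype(np.float32); print(c,'holder rim',m.sum(),cv2.minAreaRect(x))
    m=(abs(P[...,0]-.575)<.05)&(abs(P[...,1]+.16)<.05)&(P[...,2]>.106)
    x=P[m]; print('cap top',m.sum(),x.mean(0),np.ptp(x,axis=0),cv2.minAreaRect(x[:,:2].astype(np.float32)))
    m=(abs(P[...,0]-.575)<.05)&(abs(P[...,1]+.16)<.05)&(P[...,2]>.03)&(P[...,2]<.066)
    x=P[m]; print('body',m.sum(),cv2.minAreaRect(x[:,:2].astype(np.float32)))
```

```text
[[401.8, 0.0, 312.1], [0.0, 401.8, 235.9], [0.0, 0.0, 1.0]] [[0.0, -0.962, -0.272, -0.069], [0.0, 0.272, -0.962, -0.144], [1.0, -0.0, 0.0, -0.001], [0.0, 0.0, 0.0, 1.0]] dict_keys(['K', 'tool_from_camera'])
top holder rim 277 ((0.47996050119400024, 0.2266491949558258), (0.0684051364660263, 0.06839047372341156), 58.447471618652344)
cap top 238 [ 0.5773 -0.1739  0.112 ] [0.0406 0.0405 0.0129] ((0.5787935853004456, -0.17470017075538635), (0.039755720645189285, 0.040504906326532364), 56.46377944946289)
body 99 ((0.5766884088516235, -0.17351402342319489), (0.05105320364236832, 0.048750314861536026), 25.527217864990234)
side holder rim 340 ((0.4813394248485565, 0.22584128379821777), (0.07108370959758759, 0.06892649084329605), 59.297950744628906)
cap top 99 [ 0.5798 -0.1705  0.1115] [0.0408 0.0386 0.0091] ((0.5790424942970276, -0.17497660219669342), (0.03772372007369995, 0.03912125527858734), 41.449066162109375)
body 252 ((0.5855076313018799, -0.1596061885356903), (0.0348970964550972, 0.06630154699087143), 69.2088851928711)
```

>>> servo_tool([
  {"dx": 20, "dy": -20, "yaw": 4},
  {"dx": 28, "dy": -28, "yaw": 4},
  {"dx": 28, "dy": -28, "yaw": 4},
  {"dx": 28, "dy": -28, "yaw": 4},
  {"dx": 28, "dy": -28, "yaw": 4},
], gripper=0, squeeze=40)

```text
invalid input at $.rows[0]: expected keys dx, dy, dz, yaw
```

>>> servo_tool([
  {"dx": 28, "dy": -28, "yaw": 4},
  {"dx": 28, "dy": -28, "yaw": 4},
  {"dx": 28, "dy": -28, "yaw": 4},
  {"dx": 28, "dy": -28, "yaw": 4},
  {"dx": 28, "dy": -28, "yaw": 4},
])

```text
invalid input at $.rows[0]: expected keys dx, dy, dz, yaw
```

>>> servo_tool([
  {"dx": 17, "dy": -18, "dz": -20, "yaw": 4},
  {"dz": -10},
  {"dz": 0},
])

```text
invalid input at $.rows[1]: expected keys dx, dy, dz, yaw
```

```bash
cat > hold.py <<'E'
from h import *
np.set_printoptions(precision=4,suppress=True)
o,p,d=snap('wrist','w_hold.png'); P=cloud('wrist',o,d); np.save('whold.npy',P)
print(o['time_s'],o['position'],np.degrees(np.arctan2(o['eef_rot'][1,0],o['eef_rot'][0,0])),o['joint_pos'])
m=(abs(P[...,0]-.48)<.07)&(abs(P[...,1]-.226)<.07)&(P[...,2]>.030)&(P[...,2]<.05)
x=P[m]; print(m.sum(),x[:,2].max(),np.median(x[:,2]),cv2.minAreaRect(x[:,:2].astype(np.float32)))
m=(abs(P[...,0]-.48)<.08)&(abs(P[...,1]-.226)<.08)&(P[...,2]>.003)&(P[...,2]<.05)
x=P[m]; print('foot',cv2.minAreaRect(x[:,:2].astype(np.float32)))
E
python3 hold.py
```

```text
0.6 [0.1905 0.516  0.2313] -20.269662726677932 [ 62.0408  18.6875 -11.0354  60.275   -0.0007  82.3105]Traceback (most recent call last):
  File "hold.py", line 6, in <module>
    x=P[m]; print(m.sum(),x[:,2].max(),np.median(x[:,2]),cv2.minAreaRect(x[:,:2].astype(np.float32)))
                          ~~~~~~~~~~^^
    return umr_maximum(a, axis, None, out, keepdims, initial, where)
ValueError: zero-size array to reduction operation maximum which has no identity
```

All four keys are required in every row.

>>> servo_tool([
  {"dx": 20, "dy": -20, "dz": 0, "yaw": 4},
  {"dx": 28, "dy": -28, "dz": 0, "yaw": 4},
  {"dx": 28, "dy": -28, "dz": 0, "yaw": 4},
  {"dx": 28, "dy": -28, "dz": 0, "yaw": 4},
  {"dx": 28, "dy": -28, "dz": 0, "yaw": 4},
], gripper=0, squeeze=40)

```text
time_s: 1.07
position: [0.3234, 0.3827, 0.2314]
eef_rot: [[1.0, 0.0, 0.0], [-0.0, 0.0, 1.0], [0.0, -1.0, 0.0]]
wrist_force: [1.1, 0.2, 0.3]
gripper_width: 1.001
```

>>> servo_tool([
  {"dx": 28, "dy": -28, "dz": 0, "yaw": 4},
  {"dx": 28, "dy": -28, "dz": 0, "yaw": 4},
  {"dx": 28, "dy": -28, "dz": 0, "yaw": 4},
  {"dx": 28, "dy": -28, "dz": 0, "yaw": 4},
  {"dx": 28, "dy": -28, "dz": 0, "yaw": 4},
])

```text
time_s: 1.48
position: [0.4637, 0.2423, 0.2315]
eef_rot: [[0.94, 0.001, -0.341], [0.341, 0.0, 0.94], [0.001, -1.0, 0.0]]
wrist_force: [-0.6, 0.8, 0.2]
gripper_width: 1.001
```

>>> servo_tool([
  {"dx": 17, "dy": -18, "dz": -20, "yaw": 4},
  {"dx": 0, "dy": 0, "dz": -10, "yaw": 0},
  {"dx": 0, "dy": 0, "dz": 0, "yaw": 0},
])

```text
time_s: 1.73
position: [0.4787, 0.2244, 0.1989]
eef_rot: [[0.917, -0.004, -0.399], [0.399, -0.001, 0.917], [-0.004, -1.0, 0.001]]
wrist_force: [-0.6, -0.4, -0.1]
gripper_width: 1.0
```

```bash
python3 hold.py
```

```text
1.7333 [0.4787 0.2244 0.1989] 23.521737698202383 [ 17.0982  18.0357 -16.9419  55.2695   0.0188  -6.4235]
3041 0.04033674347347638 0.03624080440069716 ((0.4808697998523712, 0.22528520226478577), (0.0688687115907669, 0.06877294182777405), 58.5384407043457)
foot ((0.4772270917892456, 0.2241169512271881), (0.1590103954076767, 0.15321338176727295), 3.653655529022217)
```

>>> servo_tool([
  {"dx": 5, "dy": -20, "dz": 5, "yaw": 0},
  {"dx": 9, "dy": -37, "dz": 0, "yaw": 0},
  {"dx": 9, "dy": -37, "dz": 0, "yaw": 0},
  {"dx": 9, "dy": -37, "dz": 0, "yaw": 0},
  {"dx": 9, "dy": -37, "dz": 0, "yaw": 0},
])

```text
time_s: 2.2
position: [0.5204, 0.0581, 0.2074]
eef_rot: [[0.914, 0.001, -0.405], [0.405, 0.0, 0.914], [0.001, -1.0, -0.0]]
wrist_force: [0.7, -0.6, 0.5]
gripper_width: 0.996
```

>>> servo_tool([
  {"dx": 9, "dy": -37, "dz": 0, "yaw": 0},
  {"dx": 9, "dy": -37, "dz": 0, "yaw": 0},
  {"dx": 9, "dy": -37, "dz": 0, "yaw": 0},
  {"dx": 9, "dy": -37, "dz": 0, "yaw": 0},
  {"dx": 9, "dy": -37, "dz": 0, "yaw": 0},
])

```text
time_s: 2.62
position: [0.566, -0.1271, 0.2075]
eef_rot: [[0.915, 0.001, -0.404], [0.404, 0.0, 0.915], [0.001, -1.0, -0.0]]
wrist_force: [1.5, -0.5, 0.6]
gripper_width: 0.999
```

>>> servo_tool([
  {"dx": 9, "dy": -36, "dz": 0, "yaw": 1},
  {"dx": 5, "dy": -10, "dz": 0, "yaw": 0},
  {"dx": 0, "dy": 0, "dz": 0, "yaw": 0},
  {"dx": 0, "dy": 0, "dz": 0, "yaw": 0},
])

```text
time_s: 2.95
position: [0.5797, -0.1719, 0.2066]
eef_rot: [[0.908, 0.0, -0.419], [0.419, 0.001, 0.908], [0.0, -1.0, 0.001]]
wrist_force: [-0.9, 0.2, -0.3]
gripper_width: 0.999
```

```bash
cat > bot.py <<'E'
from h import *
np.set_printoptions(precision=4,suppress=True)
o,p,d=snap('wrist','w_bot.png'); P=cloud('wrist',o,d); np.save('wbot.npy',P)
print(o['time_s'],o['position'],np.degrees(np.arctan2(o['eef_rot'][1,0],o['eef_rot'][0,0])),o['joint_pos'])
n=(abs(P[...,0]-.579)<.06)&(abs(P[...,1]+.175)<.06)
x=P[n&(P[...,2]>.108)&(P[...,2]<.12)]; print('top',len(x),np.median(x[:,2]),cv2.minAreaRect(x[:,:2].astype(np.float32)),cv2.minEnclosingCircle(x[:,:2].astype(np.float32)))
for a,b in[(.06,.075),(.03,.07),(.03,.06)]:
    x=P[n&(P[...,2]>a)&(P[...,2]<b)]; print('body',len(x),cv2.minAreaRect(x[:,:2].astype(np.float32)))
print(np.histogram(P[n][:,2],bins=np.arange(0,.13,.006)))
E
python3 bot.py
```

```text
2.95 [ 0.5797 -0.1719  0.2066] 24.74841976161827 [-23.5297  25.4136  -4.6147  59.9892   0.0438 -48.2782]
top 3309 0.11375320906785738 ((0.5786944627761841, -0.1769058108329773), (0.04157765209674835, 0.041376743465662), 67.04589080810547) ((0.5787762403488159, -0.17665013670921326), 0.021291859447956085)
body 1173 ((0.5786394476890564, -0.17683903872966766), (0.05048108100891113, 0.0499594621360302), 22.514663696289062)
body 671 ((0.5783675312995911, -0.17691731452941895), (0.050840046256780624, 0.049997419118881226), 22.801055908203125)
body 348 ((0.5559705495834351, -0.18628229200839996), (0.002210380509495735, 0.046950217336416245), 22.49036407470703)
(array([11392,    46,    23,    58,    53,    54,    62,    63,    69,
         100,    81,   612,   690,   256,     2,    82,   100,   119,
        2058,  1251,     0]), array([0.   , 0.006, 0.012, 0.018, 0.024, 0.03 , 0.036, 0.042, 0.048,
       0.054, 0.06 , 0.066, 0.072, 0.078, 0.084, 0.09 , 0.096, 0.102,
       0.108, 0.114, 0.12 , 0.126]))
```

View pics/w_bot.png

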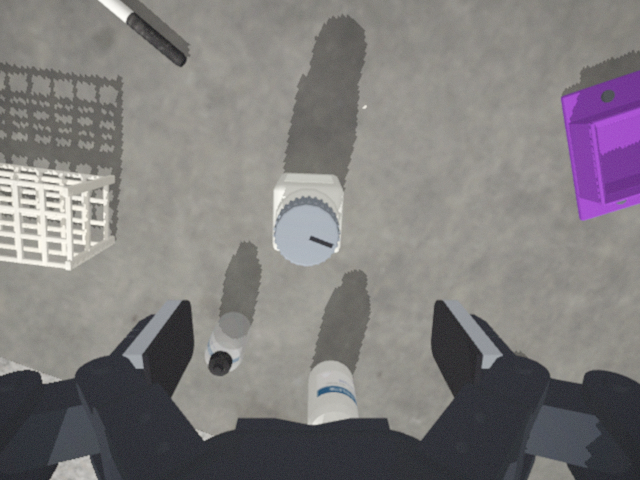

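>>> servo_tool([
  {"dx": -1, "dy": -5, "dz": -10, "yaw": -2.2},
  {"dx": 0, "dy": 0, "dz": -30, "yaw": 0},
  {"dx": 0, "dy": 0, "dz": -35, "yaw": 0},
  {"dx": 0, "dy": 0, "dz": -30, "yaw": 0},
  {"dx": 0, "dy": 0, "dz": -15, "yaw": 0},
])

```text
time_s: 3.42
position: [0.5761, -0.1744, 0.0831]
eef_rot: [[0.923, -0.005, -0.386], [0.386, 0.003, 0.923], [-0.003, -1.0, 0.004]]
wrist_force: [-0.5, -0.1, -0.3]
gripper_width: 0.998
```

>>> servo_tool([
  {"dx": 0, "dy": 0, "dz": -8, "yaw": 0},
  {"dx": 0, "dy": 0, "dz": 0, "yaw": 0},
  {"dx": 0, "dy": 0, "dz": 0, "yaw": 0},
])

```text
time_s: 3.67
position: [0.579, -0.1769, 0.0791]
eef_rot: [[0.923, 0.001, -0.385], [0.385, -0.0, 0.923], [0.0, -1.0, -0.0]]
wrist_force: [0.6, 0.0, -0.2]
gripper_width: 0.997
```

>>> servo_tool([
  {"dx": 0, "dy": 0, "dz": 0, "yaw": 0},
  {"dx": 0, "dy": 0, "dz": 0, "yaw": 0},
  {"dx": 0, "dy": 0, "dz": 0, "yaw": 0},
  {"dx": 0, "dy": 0, "dz": 0, "yaw": 0},
  {"dx": 0, "dy": 0, "dz": 0, "yaw": 0},
], gripper=1, squeeze=45)

```text
time_s: 4.08
position: [0.5791, -0.178, 0.0793]
eef_rot: [[0.924, 0.001, -0.383], [0.383, 0.0, 0.924], [0.001, -1.0, -0.0]]
wrist_force: [-1.7, 1.9, 5.3]
gripper_width: 0.455
```

>>> servo_tool([
  {"dx": 0, "dy": 0, "dz": 0, "yaw": 0},
  {"dx": 0, "dy": 0, "dz": 0, "yaw": 0},
  {"dx": 0, "dy": 0, "dz": 0, "yaw": 0},
  {"dx": 0, "dy": 0, "dz": 0, "yaw": 0},
  {"dx": 0, "dy": 0, "dz": 0, "yaw": 0},
])

```text
time_s: 4.5
position: [0.5791, -0.178, 0.0792]
eef_rot: [[0.924, 0.001, -0.383], [0.383, 0.0, 0.924], [0.001, -1.0, -0.0]]
wrist_force: [-0.8, 1.2, 6.5]
gripper_width: 0.456
```

>>> servo_tool([
  {"dx": 0, "dy": 0, "dz": 8, "yaw": 0},
  {"dx": 0, "dy": 0, "dz": 18, "yaw": 0},
  {"dx": 0, "dy": 0, "dz": 24, "yaw": 0},
  {"dx": 0, "dy": 0, "dz": 20, "yaw": 0},
  {"dx": 0, "dy": 0, "dz": 10, "yaw": 0},
])

```text
time_s: 4.92
position: [0.5794, -0.1787, 0.1608]
eef_rot: [[0.924, 0.002, -0.383], [0.383, -0.001, 0.924], [0.002, -1.0, -0.002]]
wrist_force: [0.6, -0.2, -0.9]
gripper_width: 0.46
```

>>> servo_tool([
  {"dx": -2, "dy": 8, "dz": 0, "yaw": 0},
  {"dx": -4, "dy": 16, "dz": 0, "yaw": 2},
  {"dx": -6, "dy": 24, "dz": 0, "yaw": 3},
  {"dx": -6, "dy": 26, "dz": 0, "yaw": 3},
  {"dx": -7, "dy": 28, "dz": 0, "yaw": 3},
])

```text
time_s: 5.33
position: [0.5512, -0.0738, 0.1561]
eef_rot: [[0.832, -0.004, -0.555], [0.555, 0.001, 0.832], [-0.002, -1.0, 0.003]]
wrist_force: [0.8, 0.4, -2.1]
gripper_width: 0.456
```

>>> servo_tool([
  {"dx": -7, "dy": 28, "dz": 0, "yaw": 3},
  {"dx": -7, "dy": 28, "dz": 0, "yaw": 3},
  {"dx": -7, "dy": 28, "dz": 0, "yaw": 3},
  {"dx": -7, "dy": 28, "dz": 0, "yaw": 3},
  {"dx": -7, "dy": 28, "dz": 0, "yaw": 3},
])

```text
time_s: 5.75
position: [0.5155, 0.0664, 0.1564]
eef_rot: [[0.659, -0.004, -0.753], [0.753, 0.001, 0.659], [-0.002, -1.0, 0.003]]
wrist_force: [0.4, -0.1, -1.5]
gripper_width: 0.456
```

>>> servo_tool([
  {"dx": -7, "dy": 28, "dz": 0, "yaw": 3},
  {"dx": -7, "dy": 28, "dz": 0, "yaw": 3},
  {"dx": -7, "dy": 28, "dz": 0, "yaw": 3},
  {"dx": -6, "dy": 26, "dz": 0, "yaw": 1},
  {"dx": -6, "dy": 24, "dz": 0, "yaw": 0},
])

```text
time_s: 6.17
position: [0.4822, 0.2, 0.1564]
eef_rot: [[0.519, -0.004, -0.855], [0.855, -0.0, 0.519], [-0.002, -1.0, 0.003]]
wrist_force: [0.7, 0.6, -1.5]
gripper_width: 0.457
```

>>> servo_tool([
  {"dx": -4, "dy": 18, "dz": 0, "yaw": 0},
  {"dx": -2, "dy": 10, "dz": 0, "yaw": 0},
  {"dx": 0, "dy": 0, "dz": 0, "yaw": 0},
  {"dx": 0, "dy": 0, "dz": 0, "yaw": 0},
])

```text
time_s: 6.5
position: [0.4783, 0.226, 0.1573]
eef_rot: [[0.52, -0.002, -0.854], [0.854, -0.001, 0.52], [-0.002, -1.0, 0.001]]
wrist_force: [0.5, -0.3, -0.6]
gripper_width: 0.455
```

```bash
cat > hang.py <<'E'
from h import *
np.set_printoptions(precision=4,suppress=True)
o,p,d=snap('wrist','w_hang.png'); P=cloud('wrist',o,d); np.save('whang.npy',P)
print(o['time_s'],o['position'],np.degrees(np.arctan2(o['eef_rot'][1,0],o['eef_rot'][0,0])),o['joint_pos'],o['wrist_force'])
a=o['eef_rot'][:2,0]; 
for c in ['top','side','wrist']:
    if c!='wrist': _,p,d=snap(c,c+'_hang.png'); P=cloud(c,o,d)
    n=(abs(P[...,0]-o['position'][0])<.06)&(abs(P[...,1]-o['position'][1])<.06)
    for lo,hi in [(.085,.155),(.095,.125),(.125,.15)]:
        x=P[n&(P[...,2]>lo)&(P[...,2]<hi)]
        if len(x)>3: print(c,lo,len(x),x[:,2].min(),cv2.minAreaRect(x[:,:2].astype(np.float32)))
E
python3 hang.py
```

```text
6.5 [0.4783 0.226  0.1573] 58.640794683462346 [ 17.3109  20.1652 -20.4806  49.4704  -0.0387 -41.3298] [ 0.4945 -0.3189 -0.6067]
top 0.085 36 0.08630518448311086 ((0.4793468117713928, 0.19848458468914032), (0.017584359273314476, 0.007136458996683359), 0.9024321436882019)
top 0.095 10 0.09515074189652517 ((0.47603943943977356, 0.1982271671295166), (0.0011245072819292545, 0.013261435553431511), 61.203773498535156)
top 0.125 20 0.12609029082856127 ((0.4815590977668762, 0.19932621717453003), (0.006774428300559521, 0.01319836638867855), 64.06779479980469)
side 0.085 1066 0.0851358748326676 ((0.4798330068588257, 0.22845229506492615), (0.04953598603606224, 0.051079802215099335), 58.24010467529297)
side 0.095 422 0.09527053393928808 ((0.47602489590644836, 0.2433769404888153), (0.0650671049952507, 0.034145597368478775), 10.583020210266113)
side 0.125 419 0.12502254827335457 ((0.4783199727535248, 0.24022060632705688), (0.06424763053655624, 0.03840796276926994), 3.6986618041992188)
wrist 0.085 1066 0.0851358748326676 ((0.4798330068588257, 0.22845229506492615), (0.04953598603606224, 0.051079802215099335), 58.24010467529297)
wrist 0.095 422 0.09527053393928808 ((0.47602489590644836, 0.2433769404888153), (0.0650671049952507, 0.034145597368478775), 10.583020210266113)
wrist 0.125 419 0.12502254827335457 ((0.4783199727535248, 0.24022060632705688), (0.06424763053655624, 0.03840796276926994), 3.6986618041992188)
```

View pics/w_hang.png

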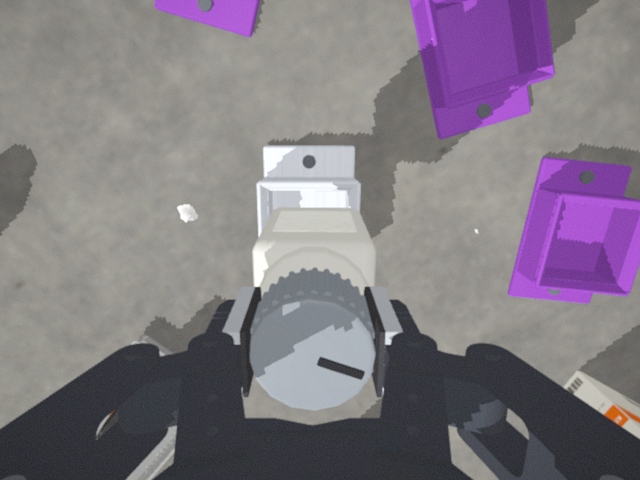

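Run:
```python
from h import *
np.set_printoptions(precision=4,suppress=True)
P=np.load('whang.npy'); t=np.radians(58.6); a=np.array([np.cos(t),np.sin(t)]); b=np.array([-a[1],a[0]])
H=np.array([.4808,.2256])
L=np.stack([(P[...,:2]-H)@a,(P[...,:2]-H)@b,P[...,2]],-1)  # holder frame
n=(abs(L[...,0])<.06)&(abs(L[...,1])<.035)
pr=lambda k,x:print(k,len(x),x.min(0)*1e3,np.median(x,0)*1e3,x.max(0)*1e3)
z=L[...,2]
pr('captop',L[n&(z>.18)&(z<.205)&(abs(L[...,1])<.019)])
pr('body',L[n&(z>.085)&(z<.148)&(L[...,0]<-.022)])
for lo in [.08,.1,.12,.14]:
    pr('face%.2f'%lo,L[n&(z>lo)&(z<lo+.02)&(L[...,0]<-.015)])
pr('shoulder',L[n&(z>.146)&(z<.16)&(L[...,0]<-.01)])
pr('rim',L[(abs(L[...,0])<.06)&(abs(L[...,1])<.05)&(z>.03)&(z<.045)])
x=L[n&(z>.146)&(z<.156)];print(cv2.minAreaRect(x[:,:2].astype(np.float32)))
```

```text
captop 13351 [-22.4223 -18.9988 180.0137] [ -5.3229   0.5285 191.8557] [ 18.7018  18.9955 203.6471]
body 3447 [-27.3436 -21.6525  85.0498] [-26.5356   2.982  126.992 ] [-22.0688  27.1523 147.9936]
face0.08 486 [-27.3436 -19.8407  84.2407] [-26.568    4.2053  91.7095] [-24.9432  27.1523  99.9965]
face0.10 880 [-27.2378 -20.0925 100.0232] [-26.7912   3.2333 110.9361] [-24.6854  26.7792 119.9942]
face0.12 1255 [-27.2508 -20.5349 120.009 ] [-26.6045   3.0787 131.5684] [-24.5845  26.6448 139.9937]
face0.14 4394 [-26.8945 -22.4276 140.0183] [-22.1116   2.6068 150.8477] [-15.0018  27.6674 159.9981]
shoulder 4558 [-26.8945 -22.1925 146.0096] [-20.753    2.9694 151.3926] [-10.0155  27.6937 159.9981]
rim 1670 [-34.8895 -34.6533  30.6448] [-29.1362  -7.4412  36.7072] [ 2.5253 34.0074 40.0707]
((-0.016211215406656265, 0.0026958435773849487), (0.02109302394092083, 0.05006621032953262), 0.8655917048454285)
```

>>> servo_tool([
  {"dx": 1, "dy": -1, "dz": -5, "yaw": 0},
  {"dx": 0.5, "dy": 0, "dz": -15, "yaw": 0},
  {"dx": 0, "dy": 0, "dz": -10, "yaw": 0},
  {"dx": 0, "dy": 0, "dz": 0, "yaw": 0},
  {"dx": 0, "dy": 0, "dz": 0, "yaw": 0},
])

```text
time_s: 7.07
position: [0.4804, 0.2242, 0.1275]
eef_rot: [[0.523, -0.002, -0.852], [0.852, -0.001, 0.523], [-0.002, -1.0, 0.001]]
wrist_force: [1.0, 0.6, -1.9]
gripper_width: 0.461
```

>>> servo_tool([
  {"dx": 0.4, "dy": 0.5, "dz": -5, "yaw": 0},
  {"dx": 0, "dy": 0, "dz": -5, "yaw": 0},
  {"dx": 0, "dy": 0, "dz": -5, "yaw": 0},
  {"dx": 0, "dy": 0, "dz": -4, "yaw": 0},
  {"dx": 0, "dy": 0, "dz": 0, "yaw": 0},
])

```text
time_s: 7.48
position: [0.4808, 0.2253, 0.1083]
eef_rot: [[0.522, -0.001, -0.853], [0.853, -0.0, 0.522], [-0.001, -1.0, 0.001]]
wrist_force: [-0.6, -0.2, -2.4]
gripper_width: 0.455
```

>>> servo_tool([
  {"dx": 0, "dy": 0, "dz": -4, "yaw": 0},
  {"dx": 0, "dy": 0, "dz": -4, "yaw": 0},
  {"dx": 0, "dy": 0, "dz": -2, "yaw": 0},
  {"dx": 0, "dy": 0, "dz": 0, "yaw": 0},
])

```text
time_s: 7.82
position: [0.4811, 0.2253, 0.0987]
eef_rot: [[0.522, -0.001, -0.853], [0.853, -0.0, 0.522], [-0.001, -1.0, 0.001]]
wrist_force: [0.2, -0.1, -1.9]
gripper_width: 0.455
```

>>> servo_tool([
  {"dx": 0, "dy": 0, "dz": -4, "yaw": 0},
  {"dx": 0, "dy": 0, "dz": -4, "yaw": 0},
  {"dx": 0, "dy": 0, "dz": -3, "yaw": 0},
  {"dx": 0, "dy": 0, "dz": 0, "yaw": 0},
])

```text
time_s: 8.15
position: [0.4809, 0.2253, 0.0875]
eef_rot: [[0.522, -0.001, -0.853], [0.853, -0.0, 0.522], [-0.001, -1.0, 0.001]]
wrist_force: [-0.0, 0.1, -1.7]
gripper_width: 0.455
```

>>> servo_tool([
  {"dx": 0, "dy": 0, "dz": -1.5, "yaw": 0},
  {"dx": 0, "dy": 0, "dz": -1, "yaw": 0},
  {"dx": 0, "dy": 0, "dz": 0, "yaw": 0},
  {"dx": 0, "dy": 0, "dz": 0, "yaw": 0},
])

```text
time_s: 8.48
position: [0.4815, 0.2255, 0.0858]
eef_rot: [[0.522, 0.0, -0.853], [0.853, 0.0, 0.522], [0.0, -1.0, -0.0]]
wrist_force: [0.5, 0.1, -1.9]
gripper_width: 0.451
```

>>> servo_tool([
  {"dx": 0, "dy": 0, "dz": -0.7, "yaw": 0},
  {"dx": 0, "dy": 0, "dz": -0.7, "yaw": 0},
  {"dx": 0, "dy": 0, "dz": 0, "yaw": 0},
  {"dx": 0, "dy": 0, "dz": 0, "yaw": 0},
])

```text
time_s: 8.82
position: [0.4817, 0.2257, 0.0853]
eef_rot: [[0.522, 0.001, -0.853], [0.853, 0.001, 0.522], [0.001, -1.0, -0.0]]
wrist_force: [-1.8, -0.7, 5.7]
gripper_width: 0.453
```

>>> servo_tool([
  {"dx": 0, "dy": 0, "dz": -0.5, "yaw": 0},
  {"dx": 0, "dy": 0, "dz": 0, "yaw": 0},
  {"dx": 0, "dy": 0, "dz": 0, "yaw": 0},
])

```text
time_s: 9.07
position: [0.4817, 0.2258, 0.0852]
eef_rot: [[0.522, 0.001, -0.853], [0.853, 0.001, 0.522], [0.001, -1.0, -0.001]]
wrist_force: [-3.5, -0.0, 9.6]
gripper_width: 0.455
```

>>> servo_tool([
  {"dx": 0, "dy": 0, "dz": -0.07, "yaw": -6},
  {"dx": 0, "dy": 0, "dz": -0.07, "yaw": -6},
  {"dx": 0, "dy": 0, "dz": -0.07, "yaw": -6},
  {"dx": 0, "dy": 0, "dz": -0.07, "yaw": -6},
  {"dx": 0, "dy": 0, "dz": -0.07, "yaw": -6},
])

```text
time_s: 9.48
position: [0.4819, 0.2261, 0.0848]
eef_rot: [[0.881, 0.001, -0.474], [0.474, 0.001, 0.881], [0.002, -1.0, 0.001]]
wrist_force: [-2.5, 0.7, 8.2]
gripper_width: 0.457
```

>>> servo_tool([
  {"dx": 0, "dy": 0, "dz": -0.07, "yaw": -6},
  {"dx": 0, "dy": 0, "dz": -0.07, "yaw": -6},
  {"dx": 0, "dy": 0, "dz": -0.05, "yaw": -4},
  {"dx": 0, "dy": 0, "dz": 0, "yaw": 0},
])

```text
time_s: 9.82
position: [0.4818, 0.2261, 0.0847]
eef_rot: [[0.977, 0.001, -0.215], [0.215, 0.001, 0.977], [0.002, -1.0, 0.001]]
wrist_force: [-3.0, 1.3, 8.4]
gripper_width: 0.455
```

```bash
cat > st.py <<'E'
from h import *
np.set_printoptions(precision=3,suppress=True)
o=bot.get_obs(); print(o['time_s'],o['position'],np.degrees(np.arctan2(o['eef_rot'][1,0],o['eef_rot'][0,0])),o['joint_pos'][5],o['wrist_force'],o['ft_torque'],o['joint_efforts'][5],o['gripper_width'])
E
python3 st.py
```

```text
9.8167 [0.482 0.226 0.085] 12.414643779489268 4.745787017839902 [-3.027  1.254  8.425] [ 0.086  0.64  -0.053] 0.38304246962070465 0.4553327123564248
```

>>> servo_tool([
  {"dx": 0, "dy": 0, "dz": -0.05, "yaw": -5},
  {"dx": 0, "dy": 0, "dz": -0.05, "yaw": -5},
])

```text
time_s: 9.98
position: [0.4818, 0.2262, 0.0846]
eef_rot: [[0.999, 0.001, -0.041], [0.041, 0.002, 0.999], [0.001, -1.0, 0.002]]
wrist_force: [-3.5, 1.4, 8.4]
gripper_width: 0.456
```

```bash
python3 st.py
```

```text
9.9833 [0.482 0.226 0.085] 2.324620522644711 14.837162192265499 [-3.496  1.36   8.352] [0.084 0.756 0.065] -0.8377226628363132 0.4561155064267222
```

>>> servo_tool([
  {"dx": 0, "dy": 0, "dz": -0.05, "yaw": -5},
  {"dx": 0, "dy": 0, "dz": -0.05, "yaw": -5},
])

```text
time_s: 10.15
position: [0.4817, 0.2263, 0.0845]
eef_rot: [[0.991, 0.001, 0.134], [-0.134, 0.002, 0.991], [0.001, -1.0, 0.002]]
wrist_force: [-3.5, 1.5, 8.1]
gripper_width: 0.455
```

```bash
python3 st.py
```

```text
10.15 [0.482 0.226 0.084] -7.675964293344367 24.841949869245664 [-3.472  1.479  8.087] [0.113 0.888 0.013] -0.7916572317481041 0.45497597611464125
```

>>> servo_tool([
  {"dx": 0, "dy": 0, "dz": -0.05, "yaw": -5},
  {"dx": 0, "dy": 0, "dz": -0.05, "yaw": -5},
])

```text
time_s: 10.32
position: [0.4813, 0.226, 0.0843]
eef_rot: [[0.953, 0.0, 0.303], [-0.303, 0.001, 0.953], [0.0, -1.0, 0.001]]
wrist_force: [-4.6, -2.3, 9.2]
gripper_width: 0.458
```

```bash
python3 st.py
```

```text
10.3167 [0.481 0.226 0.084] -17.62862942910269 34.79894636912084 [-4.576 -2.345  9.173] [-0.764  1.012  0.481] -0.3025598544627428 0.4580440257192794
```

>>> servo_tool([
  {"dx": 0, "dy": 0, "dz": -0.05, "yaw": -5},
  {"dx": 0, "dy": 0, "dz": -0.05, "yaw": -5},
])

```text
time_s: 10.48
position: [0.482, 0.2257, 0.0842]
eef_rot: [[0.887, 0.002, 0.462], [-0.462, -0.0, 0.887], [0.002, -1.0, 0.001]]
wrist_force: [3.2, -3.7, 5.2]
gripper_width: 0.461
```

```bash
python3 st.py
```

```text
10.4833 [0.482 0.226 0.084] -27.504779525266805 44.66955316267353 [ 3.225 -3.712  5.153] [-0.79  -0.509  1.273] 0.46848373487591743 0.46056221765506833
```

>>> servo_tool([
  {"dx": 0, "dy": 0, "dz": -0.05, "yaw": -5},
  {"dx": 0, "dy": 0, "dz": -0.05, "yaw": -5},
])

```text
time_s: 10.65
position: [0.483, 0.2251, 0.0841]
eef_rot: [[0.793, 0.004, 0.61], [-0.61, -0.002, 0.793], [0.004, -1.0, 0.001]]
wrist_force: [0.7, -4.3, 4.2]
gripper_width: 0.454
```

```bash
python3 st.py
```

```text
10.65 [0.483 0.225 0.084] -37.56235497772352 54.69109011920698 [ 0.663 -4.307  4.184] [-0.726 -0.076  0.827] -0.03358592977747321 0.4543292422777918
```

>>> servo_tool([
  {"dx": 0, "dy": 0, "dz": 0, "yaw": 0},
  {"dx": 0, "dy": 0, "dz": 0, "yaw": 0},
  {"dx": 0, "dy": 0, "dz": 0, "yaw": 0},
  {"dx": 0, "dy": 0, "dz": 0, "yaw": 0},
])

```text
time_s: 10.98
position: [0.483, 0.2251, 0.084]
eef_rot: [[0.795, 0.003, 0.606], [-0.606, -0.001, 0.795], [0.003, -1.0, 0.001]]
wrist_force: [0.6, -3.5, 6.6]
gripper_width: 0.454
```

```bash
python3 st.py
cat > ptr.py <<'E'
from h import *
import sys
fn=sys.argv[1]
def ang(fn,z,R,p):
    im=cv2.imread('pics/'+fn); g=im.max(2)
    m=np.zeros_like(g); cv2.circle(m,(313,355),50,255,-1)
    n,l,s,c=cv2.connectedComponentsWithStats(((g<70)&(m>0)).astype(np.uint8))
    q=viewer.camera_params('wrist');K=np.array(q['K']);C=np.array(q['tool_from_camera'])
    T=np.eye(4);T[:3,:3]=R;T[:3,3]=p;T=T@C
    for k in range(1,n):
        if s[k,4]<60: continue
        v,u=np.nonzero(l==k)
        r=np.stack([(u-K[0,2])/K[0,0],-(v-K[1,2])/K[1,1],-np.ones(len(u))],-1)@T[:3,:3].T
        X=T[:3,3]+r*((z-T[2,3])/r[:,2:])
        (cx,cy),sz,_=cv2.minAreaRect(X[:,:2].astype(np.float32))
        vx,vy,*_=cv2.fitLine(X[:,:2].astype(np.float32),2,0,.01,.01).ravel()
        print(fn,s[k],c[k].round(),'size mm',np.array(sz)*1e3,'angle',np.degrees(np.arctan2(vy,vx)),'tool frame',np.degrees(np.arctan2(vy,vx))-np.degrees(np.arctan2(R[1,0],R[0,0])))
def Rz(d):
    t=np.radians(d);return np.array([[np.cos(t),0,-np.sin(t)],[np.sin(t),0,np.cos(t)],[0,-1,0]])
ang('w_hang.png',.192,Rz(58.64),np.array([.4783,.226,.1573]))
o,p,d=snap('wrist',fn); ang(fn,o['position'][2]+.0345,o['eef_rot'],o['position'])
E
python3 ptr.py w_stop.png
```

```text
10.9833 [0.483 0.225 0.084] -37.32356894213622 54.43583882428191 [ 0.617 -3.473  6.558] [-0.691 -0.097  0.617] 0.6115509755909443 0.45431594296585404
w_hang.png [318 358  43  19 315] [339. 367.] size mm [ 2.5935499  13.48536834] angle -51.610447 tool frame -110.25044692993164
w_stop.png [320 349  44   9 372] [342. 353.] size mm [13.26778345  2.79403245] angle 51.8563 tool frame 89.17986929614013
```

View pics/w_stop.png

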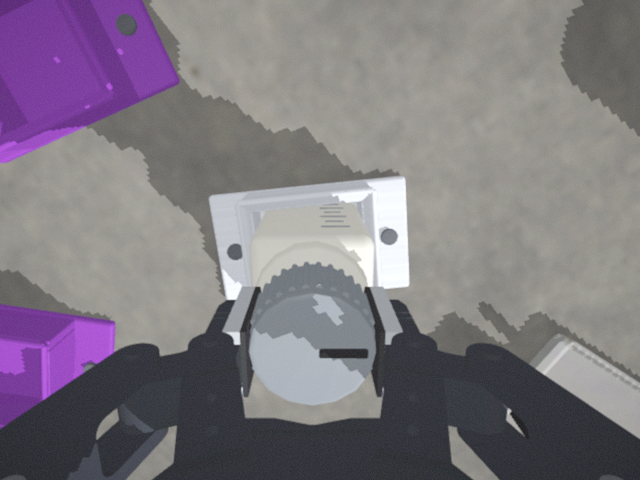

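>>> servo_tool([
  {"dx": 0, "dy": 0, "dz": 0.04, "yaw": 4},
  {"dx": 0, "dy": 0, "dz": 0.07, "yaw": 6},
  {"dx": 0, "dy": 0, "dz": 0.07, "yaw": 6},
  {"dx": 0, "dy": 0, "dz": 0.07, "yaw": 6},
  {"dx": 0, "dy": 0, "dz": 0.07, "yaw": 6},
])

```text
time_s: 11.45
position: [0.4827, 0.226, 0.0841]
eef_rot: [[0.987, 0.003, 0.158], [-0.158, 0.001, 0.987], [0.002, -1.0, 0.002]]
wrist_force: [1.0, -0.6, 4.0]
gripper_width: 0.459
```

>>> servo_tool([
  {"dx": 0, "dy": 0, "dz": 0.07, "yaw": 6},
  {"dx": 0, "dy": 0, "dz": 0.07, "yaw": 6},
  {"dx": 0, "dy": 0, "dz": 0.07, "yaw": 6},
  {"dx": 0, "dy": 0, "dz": 0.07, "yaw": 6},
  {"dx": 0, "dy": 0, "dz": 0.07, "yaw": 6},
])

```text
time_s: 11.87
position: [0.4827, 0.2266, 0.0844]
eef_rot: [[0.934, 0.002, -0.357], [0.357, 0.003, 0.934], [0.003, -1.0, 0.002]]
wrist_force: [0.3, 1.8, 3.5]
gripper_width: 0.457
```

>>> servo_tool([
  {"dx": 0, "dy": 0, "dz": 0.07, "yaw": 6},
  {"dx": 0, "dy": 0, "dz": 0.07, "yaw": 6},
  {"dx": 0, "dy": 0, "dz": 0.07, "yaw": 6},
  {"dx": 0, "dy": 0, "dz": 0.07, "yaw": 6},
  {"dx": 0, "dy": 0, "dz": 0.07, "yaw": 6},
])

```text
time_s: 12.28
position: [0.4822, 0.2271, 0.0848]
eef_rot: [[0.63, 0.002, -0.776], [0.776, 0.004, 0.63], [0.004, -1.0, 0.001]]
wrist_force: [-1.1, 3.3, 4.7]
gripper_width: 0.453
```

>>> servo_tool([
  {"dx": 0, "dy": 0, "dz": 0.07, "yaw": 6},
  {"dx": 0, "dy": 0, "dz": 0, "yaw": 1},
  {"dx": 0, "dy": 0, "dz": 0, "yaw": 0},
  {"dx": 0, "dy": 0, "dz": 0, "yaw": 0},
  {"dx": 0, "dy": 0, "dz": 0, "yaw": 0},
])

```text
time_s: 12.7
position: [0.4821, 0.2269, 0.0849]
eef_rot: [[0.537, 0.001, -0.843], [0.843, 0.003, 0.537], [0.004, -1.0, 0.001]]
wrist_force: [-1.8, 5.0, 5.5]
gripper_width: 0.455
```

```bash
python3 st.py; python3 ptr.py w_end.png
python3 - <<'E'
from h import *
np.set_printoptions(precision=4,suppress=True)
t=np.radians(58.6); a=np.array([np.cos(t),np.sin(t)]); b=np.array([-a[1],a[0]])
for c in ['wrist','side']:
    o,p,d=snap(c); P=cloud(c,o,d); L=np.stack([(P[...,:2]-[.4808,.2256])@a,(P[...,:2]-[.4808,.2256])@b,P[...,2]],-1)
    x=L[(abs(L[...,:2]).max(-1)<.04)&(L[...,2]>.045)&(L[...,2]<.08)]
    print(c,len(x),x.min(0)*1e3,x.max(0)*1e3,cv2.minAreaRect(x[:,:2].astype(np.float32)))
E
```

```text
12.7 [0.482 0.227 0.085] 57.488047801592984 -40.3171889866074 [-1.832  5.002  5.535] [0.891 0.249 0.044] 0.008300799527205527 0.4551343641970103
w_hang.png [318 358  43  19 315] [339. 367.] size mm [ 2.59341486 13.48684821] angle -51.618717 tool frame -110.25871719360352
w_end.png [320 349  44   9 310] [341. 353.] size mm [ 2.57164263 13.33430409] angle -34.339943 tool frame -91.82799073372189
wrist 4518 [-27.591  -26.8618  45.0025] [-3.2256 23.8205 79.9972] ((-0.01594976708292961, -0.0014096442610025406), (0.05100168287754059, 0.024090398102998734), 88.46415710449219)
side 495 [-24.7467 -23.0815  45.0114] [27.9531 26.3635 79.8706] ((0.0027740448713302612, 1.773238182067871e-05), (0.05046869069337845, 0.05012369155883789), 6.118337631225586)
```

View pics/w_end.png

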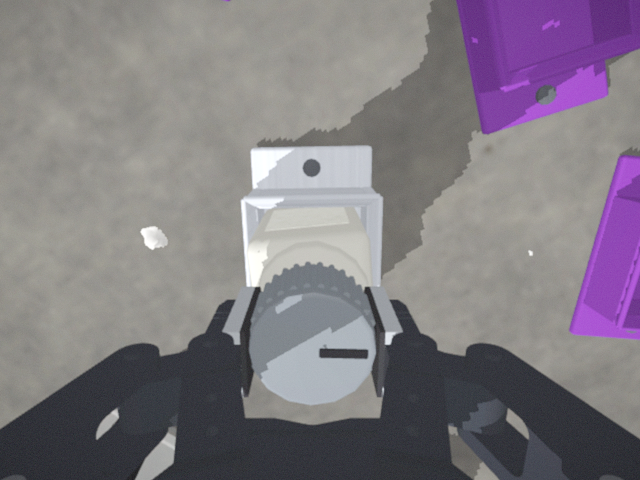

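```bash
python3 -c "
from cell import order; print(order.sign_off())"; python3 st.py
```

```text
the job is handed in; nothing more can be done
None
the job is handed in; nothing more can be done
```

I stood the square bottle in the aluminium holder, screwed its cap clockwise to the stop, backed it off about a quarter turn, and handed the job in with the cap still gripped. No verdict came back.

**Seating:** I lifted the bottle by its cap. It met the pocket floor at the expected height (tool at z = 85.2 mm) with an upward push of about 9.6 N.

**Screwing home:** The twisting moment was near zero while the cap turned. It then rose to about 1.3 N m before the fingers slipped about 19° on the cap. The pointer line showed the cap had turned about 77°. I held it against the stop at about 0.6 N m for 0.3 s.

**Backing off:** The pointer shows the cap turned back 94°. The bottle may turn a few degrees in the pocket's play, so I estimate 85–94° on the thread, against the 70–110° allowed.

**Last checks:**
- **Grip:** the opening was 0.455, about 39 mm, which matches the 40 mm cap.
- **Push:** the wrist force was about 8 N.
- **Bottle:** it sits upright and down in the pocket.
- **Time:** about 13 s of the 61 s were used.

The cameras disagreed by 2–3 mm on the bottle's centre (wrist about −2 mm, side about +3 mm along the pocket). They also put its small turn in the pocket anywhere from about 1.5° to 6°. All of this is within about the pocket's play. I did not measure the round bottles and the cup again, but the arm stayed clear of them.

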